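Sort tagged mineral trays and stack the display zigzag

ROBOT

A 6-joint arm with a two-finger parallel gripper is mounted at the origin on the work surface. World frame = base frame: x ahead of the robot, y to its left, z up, the work surface at z = 0. Lengths are in m, angles in rad, forces in N, time in s.
With the tool pointing down it reaches from about 0.325 to 0.925 m from the base axis. Payload 3.1 kg.
Tool frame: the origin (TCP) lies midway between the tips of the shut fingers; the grasp point (between the pads) lies 19 mm behind it (env.grip_point_offset is the distance from the TCP to the grasp point, in m); z points along the fingers, y is the line along which they close (so a half turn about z gives the same grasp; the last joint's range is limited). The gripper opens to 85 mm and grips with 20 to 120 N. Pads are 22 mm wide; open, the fingers measure 114 mm over their backs; the gripper's body (76 mm by 85 mm) begins 54 mm behind the grasp point. The pads swing forward as they close: fully open they stand 13 mm farther back than shut.
Start: joints at [-0.112, 0.217, 1.613, -0, 1.311, -0.112], TCP at [0.625, 0, 0.231] pointing down, gripper open.
Joint ranges: [-2.75, 2.75], [-0.78, 2.1], [0.31, 2.55], [-1.13, 4.27], [0.13, 2.63], [-2.58, 2.58]. Speed limits (rad/s): [2.79, 2.79, 3.14, 3.14, 3.14, 3.14].

INTERFACE

Orientations are given as a unit quaternion [x, y, z, w].
In Python, from station import env, cams, workorder gives the robot as it stands. The module is installed in compiled form; this text tells all that it offers.
- The arm moves only by the tool move_arm, never from a script. Its arguments are lists of equal length, an entry for each row: "claw": the finger opening in cm, from 0 to 8.54; "slide": the shift along the tool's x, y, z in cm, a list of three; "twist": the turn, a rotation vector about the tool's x, y, z in degrees, a list of three. A call has 1 to 10 rows; each row is the pose to reach, as a shift and turn from the pose commanded when the call began, along the tool's axes at that moment; what a row does not reach only later rows make up. A row lasts 1/8 s, in which the tool goes at most 62.5 mm and 10.7 degrees, less where a joint would pass 70% of its speed; a pose out of reach is approached as far as the arm can. A call with a gripper value outside its range is refused whole. The fingers move at their own pace and stop on an object; "squeeze" is the grip in N (left out, the last holds). Time passes only in rows, so rows that repeat a pose let the fingers close. It gives the time, the measured TCP pose, the force, the opening and the grip force at its end, in the units of the state.
- env.observe(): the state, without advancing time (a new reading comes with each control period).
- cams.read_camera(name): name is "scene" or "side" or "wrist"; returns the picture (480x640x3 uint8, blue, green, red); there is no depth.
- cams.camera_info(name): a dict with "mtx" (3x3 intrinsics, pixels), "camera_from_world" (4x4, takes a point from world to camera coordinates); the wrist camera has in their place "hand_eye" (4x4, takes a point from camera to tool coordinates, whose origin is the TCP and whose axes are the flange's). Camera axes: x right, y up, looking along -z (the intrinsics and any distortion apply to the point x, -y, -z); pixel columns grow to the right and rows downward; lengths in m; the calibration is good to about 2 mm. A picture is of the moment at which its call begins: read the wrist's pose just before it. camera_info takes no time and is no camera call.
- workorder.job_done(): hands the job in; it is judged then, once.
The state is a dict: "time": time; "q": joint angles; "joint_vel": joint speeds; "effort": joint torques, N m; "tool_pos": TCP position; "ee_rot": TCP orientation; "wrist_force": force on the tool from outside, world axes, zero at the start; "ft_torque": the same for the moment, N m; "grip_width": opening from 0.0 (shut) to 1.0 (fully open); "grip_force": force on a finger pad.
Only numpy, scipy, OpenCV 4.12 (cv2) and the standard library are available. Lean on these libraries where they do the work, as an engineer would, in place of code of your own. Each camera call takes 0.05 s, during which the arm holds its last target. There are 200 camera calls.

TASK

Set up the mineral stall: put every red-tagged specimen tray into a nest of the grey returns board, one per nest, and stack all the green-tagged trays on the wooden riser in a zigzag. The bottom tray lies in the white outline near the riser's yellow end, the next is stepped about 36 mm towards the plain end, the next back over the first and so on, so that each sits flat on the rims of the one below, in line with the riser. Keep the trays upright and leave the display specimens where they stand.

Things in the scene. Friction and masses are not known exactly. Their poses are not given: they have to be found in the camera images.
- green_tray1_center (a point): white specimen tray with green tags (patches on the tops and outer faces of both end walls) and mineral lumps below its rim; 110 mm long (x), 50 mm wide (y), 36 mm high, flat underside, about 0.26 kg, the same either way round. This point is its centre, 18 mm above its underside. Starts flat on the table. May be absent.
- green_tray2_center (a point): white specimen tray with green tags (patches on the tops and outer faces of both end walls) and mineral lumps below its rim; 110 mm long (x), 50 mm wide (y), 36 mm high, flat underside, about 0.26 kg, the same either way round. This point is its centre, 18 mm above its underside. Starts flat on the table. May be absent.
- green_tray3_center (a point): white specimen tray with green tags (patches on the tops and outer faces of both end walls) and mineral lumps below its rim; 110 mm long (x), 50 mm wide (y), 36 mm high, flat underside, about 0.26 kg, the same either way round. This point is its centre, 18 mm above its underside. Starts flat on the table. May be absent.
- green_tray4_center (a point): white specimen tray with green tags (patches on the tops and outer faces of both end walls) and mineral lumps below its rim; 110 mm long (x), 50 mm wide (y), 36 mm high, flat underside, about 0.26 kg, the same either way round. This point is its centre, 18 mm above its underside. Starts flat on the table. May be absent.
- red_tray1_center (a point): white specimen tray with red tags (patches on the tops and outer faces of both end walls) and mineral lumps below its rim; 110 mm long (x), 50 mm wide (y), 36 mm high, flat underside, about 0.26 kg, the same either way round. This point is its centre, 18 mm above its underside. Starts flat on the table. May be absent.
- red_tray2_center (a point): white specimen tray with red tags (patches on the tops and outer faces of both end walls) and mineral lumps below its rim; 110 mm long (x), 50 mm wide (y), 36 mm high, flat underside, about 0.26 kg, the same either way round. This point is its centre, 18 mm above its underside. Starts flat on the table. May be absent.
- red_tray3_center (a point): white specimen tray with red tags (patches on the tops and outer faces of both end walls) and mineral lumps below its rim; 110 mm long (x), 50 mm wide (y), 36 mm high, flat underside, about 0.26 kg, the same either way round. This point is its centre, 18 mm above its underside. Starts flat on the table. May be absent.
- riser: fixed wooden board, 200 mm (x) by 90 mm (y), 20 mm high; origin at the centre of its underside. Yellow band at its +x end. Trays lie lengthwise along its x, centred across y. White outline: bottom tray, its centre 18 mm from the riser's centre towards the yellow end. Second tray: as far from the centre towards the plain end; third over the first, fourth over the second. Each adds 36 mm.
- returns_board: fixed grey returns board, 320 mm (x) by 150 mm (y), 10 mm thick, with three nests in a row along x, 105 mm apart. Origin at the centre of its underside on the table.
- nest1 (a point): centre of the floor of a brick-red nest on the returns board, 10 mm above the table. The nest is 122 mm long along the board's y axis and 62 mm wide along its x axis, edged by black lips 6 mm high and 6 mm wide; it takes one tray lengthwise along the board's y axis.
- nest2 (a point): centre of the floor of a brick-red nest on the returns board, 10 mm above the table. The nest is 122 mm long along the board's y axis and 62 mm wide along its x axis, edged by black lips 6 mm high and 6 mm wide; it takes one tray lengthwise along the board's y axis.
- nest3 (a point): centre of the floor of a brick-red nest on the returns board, 10 mm above the table. The nest is 122 mm long along the board's y axis and 62 mm wide along its x axis, edged by black lips 6 mm high and 6 mm wide; it takes one tray lengthwise along the board's y axis.
- geode: grey-brown amethyst geode, 84 x 56 mm, about 45 mm high, 0.9 kg, standing among the trays; for display, to be left where it stands. Origin at the centre of its underside.
- quartz_cluster: clear quartz crystal cluster, 100 mm across, 150 mm high, at the left edge; for display, to be left where it stands. Origin at the centre of its underside.
- rose_cluster: pink crystal cluster, 100 mm across, 150 mm high, at the right edge; for display, to be left where it stands. Origin at the centre of its underside.
- agate_egg: brown agate egg on a foot, 66 mm across, 80 mm high, beyond the trays; for display, to be left where it stands. Origin at the centre of its underside.
Things that resemble listed ones, but are neither listed nor needed, are in the scene too. What is shaped like the part that bears green_tray1_center but pink is not meant. Leave any turquoise look-alike of the part that bears red_tray1_center alone.

How it is judged:
By the outcome, as a careful person would: the job done as asked, in the order asked, and still so for the second after the job is handed in, with the robot touching nothing.
Of green_tray1, green_tray2, green_tray3, green_tray4 only 3 to 4 are there at a start; the rules pass over those that are not, and their reading is None.
Of red_tray1, red_tray2, red_tray3 only 2 to 3 are there at a start; the rules pass over those that are not, and their reading is None.
At some moment in a run one of red_tray1, red_tray2, red_tray3 may be knocked a few centimetres aside while the robot is not near it.
It also fails if it takes over 210 s, if anything falls off the work surface, if the arm or the gripper's body presses on something with over 40 N, if the wrist force passes 120 N, or if a joint passes its speed limit or range.

## Working session

There is one attempt and no reset: what is moved stays moved. The work goes in short steps, Python scripts to look and compute and a tool call to move; the robot and the scene stay as the last step left them, time stands still between calls to the robot, and variables do not carry over. Pictures are saved under pics/ and viewed, at most 14 in all, crops included, and the job is handed in when it is done.

Besides the shell and the picture viewer there is one more tool, called after ">>>" as name(argument=value, ...) on one line, values as JSON. move_arm: Moves the arm, as the interface text tells. Its arguments: {"type":"object","properties":{"claw":{"type":"array"},"slide":{"type":"array"},"twist":{"type":"array"},"squeeze":{"type":"number"}},"required":["claw","slide","twist"]}

```bash
mkdir -p pics; ls
python3 - <<'E'
from station import env,cams,workorder
import cv2,numpy as np
np.set_printoptions(precision=4,suppress=True)
print(env.observe(), env.grip_point_offset)
for n in("scene","side","wrist"):
    print(n,cams.camera_info(n))
    cv2.imwrite(f"pics/{n}0.png",cams.read_camera(n))
E
```

```text
pics
{'time': 0.0, 'q': array([-0.1122,  0.2178,  1.615 ,  0.    ,  1.3113, -0.1122]), 'joint_vel': array([ 0.0003,  0.0002, -0.0016, -0.0001,  0.0013,  0.    ]), 'effort': array([ -0.0003, -39.6842, -30.385 ,  -0.0003,   0.0099,   0.    ]), 'tool_pos': array([0.6242, 0.0001, 0.2299]), 'ee_rot': array([ 0.7071,  0.7071, -0.0008, -0.001 ]), 'wrist_force': array([ 0.6455, -0.4101,  0.1668]), 'ft_torque': array([ 0.0154,  0.0544, -0.0102]), 'grip_force': 0.0, 'grip_width': 0.9955281770652097} 0.0187
scene {'mtx': array([[482.8681,   0.    , 315.4376],
       [  0.    , 482.8681, 235.4676],
       [  0.    ,   0.    ,   1.    ]]), 'camera_from_world': array([[ 0.0554,  0.9985, -0.0002, -0.0171],
       [-0.6742,  0.0375,  0.7376,  0.304 ],
       [ 0.7365, -0.0407,  0.6752, -1.7539],
       [ 0.    ,  0.    ,  0.    ,  1.    ]])}
side {'mtx': array([[619.4192,   0.    , 316.3194],
       [  0.    , 619.4192, 245.3344],
       [  0.    ,   0.    ,   1.    ]]), 'camera_from_world': array([[ 0.6713, -0.7412,  0.0027, -0.3769],
       [ 0.4341,  0.3961,  0.8091, -0.2615],
       [-0.6008, -0.542 ,  0.5876, -1.7149],
       [ 0.    ,  0.    ,  0.    ,  1.    ]])}
wrist {'mtx': array([[369.7177,   0.    , 321.4508],
       [  0.    , 369.7177, 240.1446],
       [  0.    ,   0.    ,   1.    ]]), 'hand_eye': array([[ 0.0004,  0.9532,  0.3023,  0.0762],
       [ 1.    , -0.0003, -0.0004, -0.    ],
       [-0.0003,  0.3023, -0.9532, -0.1429],
       [ 0.    ,  0.    ,  0.    ,  1.    ]])}
```

View pics/scene0.png

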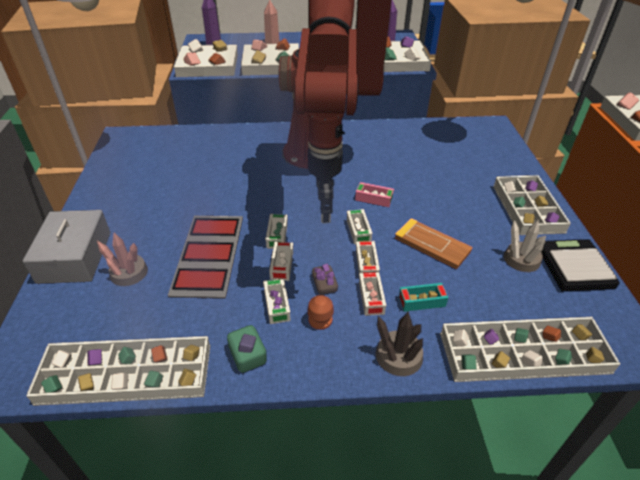

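View pics/side0.png

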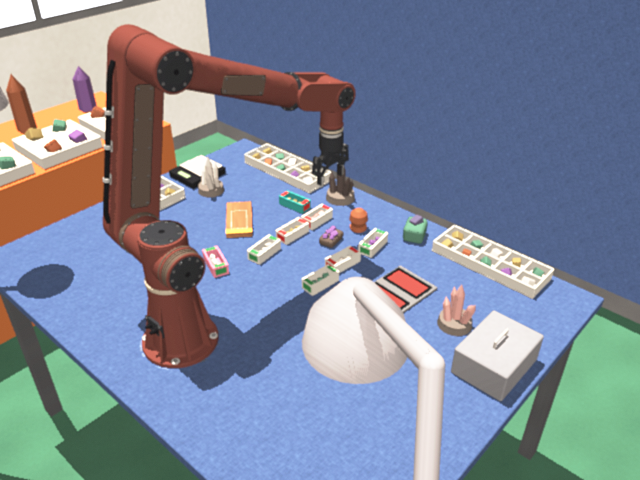

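The scene view shows white trays tagged green at (277,230), (277,300), (359,225) and red at (282,262), (368,257), (372,293). A pink decoy stands at (375,193) and a turquoise one at (424,297). The returns board is at (207,257) and the riser at (433,243). The side view agrees.

Run:
```python
import cv2
im=cv2.imread("pics/scene0.png"); cv2.imwrite("pics/crop0.png",cv2.resize(im[170:330,230:480],None,fx=3.2,fy=3.2,interpolation=cv2.INTER_CUBIC))
```

```text
(no output)
```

View pics/crop0.png

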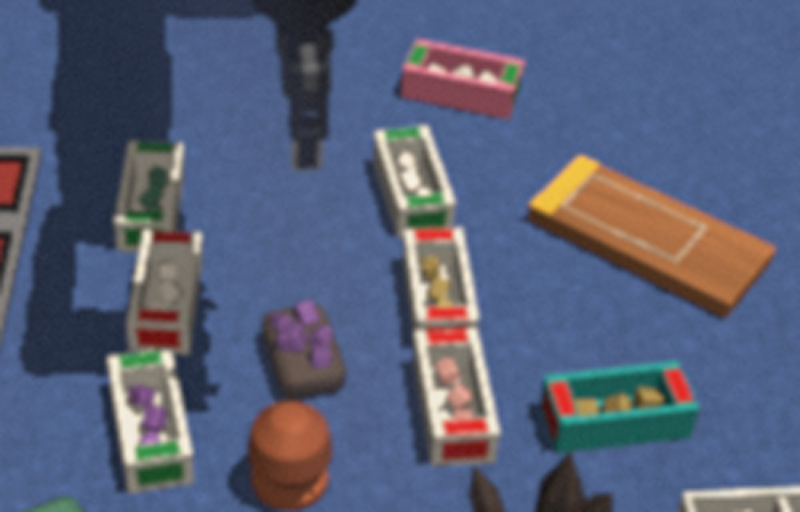

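View pics/wrist0.png

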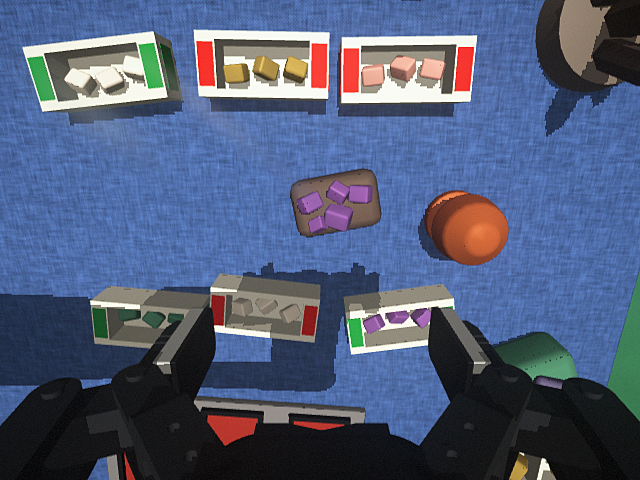

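The crop confirms six white trays, 3 green and 3 red. The pink and turquoise bodies are the decoys. The wrist view sees all six: red at (262,62), (408,68), (265,308), and green at (100,72), (150,318), (400,320).

```bash
cat > h.py <<'E'
import cv2,numpy as np
from scipy.spatial.transform import Rotation as R
from station import env,cams
np.set_printoptions(precision=4,suppress=True)
def cam(n,s=None):
    i=cams.camera_info(n)
    if n=="wrist":
        T=np.eye(4);T[:3,:3]=R.from_quat(s["ee_rot"]).as_matrix();T[:3,3]=s["tool_pos"];M=T@i["hand_eye"]
    else: M=np.linalg.inv(i["camera_from_world"])
    return i["mtx"],M
def snap(n,save=None):
    s=env.observe(); im=cams.read_camera(n)
    if save: cv2.imwrite(save,im)
    return im,cam(n,s)
def ray(px,c,z):
    K,M=c; p=np.atleast_2d(px).astype(float)
    d=np.c_[(p-[K[0,2],K[1,2]])/K[0,0],np.ones(len(p))]*[1,-1,-1]
    d=d@M[:3,:3].T; o=M[:3,3]
    return (o+d*((z-o[2])/d[:,2])[:,None])[:,:2]
def mask(im,col):
    H,S,V=cv2.split(cv2.cvtColor(im,cv2.COLOR_BGR2HSV))
    if col=="r": m=((H<6)|(H>174))&(S>190)&(V>50)
    if col=="g": m=(H>55)&(H<80)&(S>130)&(V>35)
    if col=="wood": m=(H>8)&(H<32)&(S>120)&(V>90)
    if col=="y": m=(H>17)&(H<32)&(S>150)&(V>130)
    return m.astype(np.uint8)*255
def blobs(im,c,col,z,amin=60):
    "contour rects on plane z: (pixel centroid, world centre, size, angle of long axis deg)"
    out=[]
    for k in cv2.findContours(mask(im,col),cv2.RETR_EXTERNAL,cv2.CHAIN_APPROX_NONE)[0]:
        if cv2.contourArea(k)<amin: continue
        w=ray(k[:,0],c,z); (x,y),(a,b),t=cv2.minAreaRect((w*1000).astype(np.float32))
        if a<b: a,b,t=b,a,t+90
        out.append((k[:,0].mean(0).round(),np.array([x,y]),np.array([a,b]),(t+90)%180-90))
    return out
def trays(im,c,col,z=.036,amin=60):
    B=[b for b in blobs(im,c,col,z,amin)]; out=[]
    for i,p in enumerate(B):
        for q in B[:i]:
            d=q[1]-p[1]; L=np.hypot(*d)
            if 85<L<112: out.append((((p[0]+q[0])/2).round(),(p[1]+q[1])/2,L,(np.degrees(np.arctan2(d[1],d[0]))+90)%180-90,p[2].round(),q[2].round()))
    return out
E
python3 - <<'E'
from h import *
im,c=snap("wrist")
for col in "rg":
    print(col)
    for b in blobs(im,c,col,.036): print(*b)
    print("T"); 
    for t in trays(im,c,col): print(*t)
im,c=snap("scene")
for n,col,z,a in(("nest","r",.01,400),("riser","wood",.02,500),("yel","y",.02,100)):
    for b in blobs(im,c,col,z,a): print(n,*b)
E
```

```text
r
[127. 468.] [ 392.5876 -312.7674] [40.514   8.7952] -84.61218881607056
[233. 427.] [ 524.8355 -249.2869] [51.319  44.3131] 26.260089874267578
[309. 320.] [ 611.22   -116.7702] [32.8235 12.4821] 82.82461547851562
[218. 309.] [ 517.8395 -105.1962] [33.0523 12.1179] 85.4205551147461
[350.  70.] [648.2495 118.1883] [32.215  12.2295] 89.48632049560547
[463.  68.] [742.408  119.3425] [32.8956 12.4745] -89.46208930015564
[319.  65.] [621.5688 121.73  ] [32.855  12.2495] 87.81280517578125
[205.  63.] [527.4186 123.5009] [33.1508 12.5547] 88.98939514160156
T
[264. 314.] [ 564.5298 -110.9832] 94.09503165029612 -7.0654903692895346 [33. 12.] [33. 12.]
[406.  69.] [695.3287 118.7654] 94.16552072463682 0.7022800208172271 [33. 12.] [32. 12.]
[262.  64.] [574.4937 122.6154] 94.1669214254566 -1.0775548857252062 [33. 13.] [33. 12.]
g
[355. 332.] [ 659.3633 -130.9064] [32.6556 12.3826] -81.54780673980713
[ 99. 323.] [ 395.3712 -120.1422] [33.066  12.5774] 84.43074798583984
[631. 344.] [ 942.7509 -156.411 ] [188.3368  33.8092] -75.44979190826416
[41. 78.] [388.0104 111.937 ] [33.1094 12.7176] -84.11797428131104
[151.  65.] [481.7039 121.8132] [33.1043 12.5325] -84.08138418197632
T
[96. 72.] [434.8572 116.8751] 94.21253488061032 6.017300385549362 [33. 13.] [33. 13.]
riser [434. 242.] [512.9639 324.3213] [200.7036  92.5125] 47.61296844482422
riser [559.  93.] [-589.6639 1212.9803] [1860.13    127.4754] -29.925521850585938
riser [ 43. 114.] [ -666.3369 -1246.0669] [2153.8206  155.1203] 26.71306037902832
riser [495.  60.] [-966.3017  934.0938] [1757.3184  662.7062] -29.302867889404297
riser [108.  67.] [-1058.0769  -972.7451] [1850.7644  611.0729] 26.09593963623047
yel [406. 228.] [452.7295 258.2609] [88.8173 20.386 ] -42.12725830078125
```

```bash
cat >> h.py <<'E'
def plan(x,y,z,psi):
    "shift (cm, tool axes) and z twist (deg) from here to a down-pointing pose (mm) whose closing line lies at psi deg in the world"
    s=env.observe(); r=R.from_quat(s["ee_rot"]); m=r.as_matrix()
    d=r.inv().apply(np.array([x,y,z])/1000-s["tool_pos"])*100
    now=np.degrees(np.arctan2(m[1,1],m[0,1])); t=(now-psi+180)%360-180
    print("t",s["time"],"pos",s["tool_pos"]*1000,"psi",round(now,1),"tilt",r.as_matrix()[:,2],"-> slide",d.round(2),"twist",round(t,1),"q1,q6",s["q"][[0,5]])
E
python3 - <<'E'
from h import *
im,c=snap("scene")
H=cv2.cvtColor(im,cv2.COLOR_BGR2HSV); print(H[227,215],H[252,208],H[280,200],H[240,208])
m=(((H[...,0]<8)|(H[...,0]>172))&(H[...,1]>140)&(H[...,2]>70)).astype(np.uint8)
for k in cv2.findContours(m,0,1)[0]:
    if cv2.contourArea(k)>300:
        (x,y),wh,t=cv2.minAreaRect((ray(k[:,0],c,.01)*1000).astype(np.float32)); print(k[:,0].mean(0),x,y,wh,t)
plan(695,119,100,-89.3)
E
```

```text
[  0 146 155] [179 139 149] [  0 143 153] [170  12 123]
[199.6417 278.775 ] 612.9344482421875 -324.1211242675781 (122.39697265625, 53.76737976074219) 86.81409454345703
[327.3546  69.5296] -789.3104858398438 115.16534423828125 (289.9299011230469, 848.6995849609375) 83.73504638671875
[332.6639   9.2951] -1498.83056640625 189.71348571777344 (253.99777221679688, 426.3896789550781) 83.62725067138672
t 0.3 pos [624.72     0.0605 230.7935] psi 0.0 tilt [-0.0009  0.0001 -1.    ] -> slide [11.89  7.04 13.07] twist 89.3 q1,q6 [-0.1122 -0.1122]
```

>>> move_arm(claw=[8.5, 8.5, 8.5, 8.5, 8.5, 8.5, 8.5, 8.5, 8.5, 8.5], slide=[[11.9, 7.1, 6], [11.9, 7.1, 6], [11.9, 7.1, 6], [11.9, 7.1, 10], [11.9, 7.1, 10], [11.9, 7.1, 15], [11.9, 7.1, 17], [11.9, 7.1, 18], [11.9, 7.1, 18], [11.9, 7.1, 18]], twist=[[0, 0, 89.3], [0, 0, 89.3], [0, 0, 89.3], [0, 0, 89.3], [0, 0, 89.3], [0, 0, 89.3], [0, 0, 89.3], [0, 0, 89.3], [0, 0, 89.3], [0, 0, 89.3]], squeeze=50)

```text
time: 1.55
tool_pos: [0.6959, 0.119, 0.0509]
ee_rot: [1.0, 0.006, -0.0, 0.0]
wrist_force: [-0.1, 0.2, 0.1]
grip_width: 0.998
grip_force: 0.0
```

>>> move_arm(claw=[8.5, 8.5, 4, 4, 4, 4, 4, 4, 4, 4], slide=[[0, 0, 4.5], [0, 0, 4.5], [0, 0, 4.5], [0, 0, 4.5], [0, 0, 4.5], [0, 0, 4.5], [0, 0, 4.5], [0, 0, 4.5], [0, 0, -1], [0, 0, -12]], twist=[[0, 0, 0], [0, 0, 0], [0, 0, 0], [0, 0, 0], [0, 0, 0], [0, 0, 0], [0, 0, 0], [0, 0, 0], [0, 0, 0], [0, 0, 0]], squeeze=50)

```text
time: 2.8
tool_pos: [0.6934, 0.1187, 0.1217]
ee_rot: [1.0, 0.006, -0.003, 0.0]
wrist_force: [1.1, -0.0, -1.4]
grip_width: 0.573
grip_force: 54.9
```

Run:
```python
from h import *
im,c=snap("scene"); H=cv2.cvtColor(im,cv2.COLOR_BGR2HSV)
m=(((H[...,0]<9)|(H[...,0]>170))&(H[...,1]>110)&(H[...,2]>70)).astype(np.uint8); m[:200]=0
for k in cv2.findContours(m,0,1)[0]:
    if cv2.contourArea(k)>300:
        (x,y),wh,t=cv2.minAreaRect((ray(k[:,0],c,.01)*1000).astype(np.float32)); print(k[:,0].mean(0),x,y,wh,t)
plan(613,-324,200,-3)
```

```text
[199.7769 278.8595] 612.8234252929688 -323.98681640625 (124.18350982666016, 60.940521240234375) 86.81409454345703
[208.1081 251.2072] 510.7573547363281 -314.7760009765625 (124.17369842529297, 60.2930793762207) 86.81298065185547
[214.9804 226.4118] 404.931884765625 -304.9831237792969 (123.13155364990234, 58.45876693725586) 86.81182098388672
t 2.85 pos [700.5709 119.4515 135.0201] psi -89.3 tilt [ 0.0122  0.0008 -0.9999] -> slide [-9.23 44.23 -6.64] twist -86.3 q1,q6 [0.0703 1.6286]
```

>>> move_arm(claw=[4, 4, 4, 4, 4, 4, 4, 4, 4, 4], slide=[[0, 4, -7], [-9.2, 44.2, -10.6], [-9.2, 44.2, -10.6], [-9.2, 44.2, -10.6], [-9.2, 44.2, -10.6], [-9.2, 44.2, -10.6], [-9.2, 44.2, -10.6], [-9.2, 44.2, -10.6], [-9.2, 44.2, -10.6], [-9.2, 44.2, -10.6]], twist=[[0, 0, -84.5], [0, 0, -84.5], [0, 0, -84.5], [0, 0, -84.5], [0, 0, -84.5], [0, 0, -84.5], [0, 0, -84.5], [0, 0, -84.5], [0, 0, -84.5], [0, 0, -84.5]])

```text
time: 4.1
tool_pos: [0.6088, -0.3236, 0.2287]
ee_rot: [0.737, 0.676, 0.0, -0.001]
wrist_force: [0.3, 1.2, -2.0]
grip_width: 0.575
grip_force: 55.0
```

Run:
```python
from h import *
im,c=snap("wrist","pics/w1.png"); H=cv2.cvtColor(im,cv2.COLOR_BGR2HSV)
m=(((H[...,0]<9)|(H[...,0]>170))&(H[...,1]>110)&(H[...,2]>70)).astype(np.uint8)
for k in cv2.findContours(m,0,1)[0]:
    if cv2.contourArea(k)>300:
        (x,y),wh,t=cv2.minAreaRect((ray(k[:,0],c,.01)*1000).astype(np.float32)); print(k[:,0].mean(0),x,y,wh,t)
plan(613,-324,200,-5)
```

```text
[321.6926 228.3039] 606.6165161132812 -349.5097961425781 (39.03752517700195, 106.82184600830078) 85.14263916015625
[321.7421 194.6697] 609.5596923828125 -313.9970397949219 (11.951276779174805, 106.09365844726562) 85.14070892333984
[219.8205 200.51  ] 510.613037109375 -318.0914611816406 (120.7840576171875, 61.36665344238281) 85.24076843261719
[116.4136 202.7649] 405.1519470214844 -309.1469421386719 (121.02536010742188, 59.7504768371582) 85.44963836669922
[328.9234 164.6746] 619.3052368164062 -286.3655700683594 (40.83076095581055, 62.57615661621094) 85.13805389404297
t 4.15 pos [ 609.0618 -322.7914  228.6346] psi -4.8 tilt [-0.0015  0.0018 -1.    ] -> slide [-0.09  0.41  2.86] twist 0.2 q1,q6 [-0.5894 -0.5056]
```

View pics/w1.png

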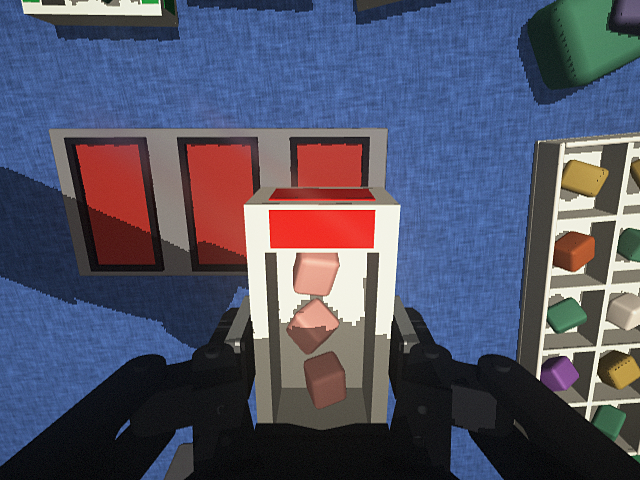

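The wrist view shows the red tray held straight at (322,300). Nest 1 is at (116,203), nest 2 at (220,200), and nest 3 is partly hidden behind the tray.

>>> move_arm(claw=[4, 4, 4, 4, 4, 4, 4, 4], slide=[[-0.37, 0.65, 6], [-0.37, 0.65, 12], [-0.37, 0.65, 17], [-0.37, 0.65, 19.5], [-0.37, 0.65, 20.4], [-0.37, 0.65, 21.1], [-0.37, 0.65, 21.1], [-0.37, 0.65, 21.1]], twist=[[0, 0, 0], [0, 0, 0], [0, 0, 0], [0, 0, 0], [0, 0, 0], [0, 0, 0], [0, 0, 0], [0, 0, 0]])

```text
time: 5.15
tool_pos: [0.6167, -0.3289, 0.0206]
ee_rot: [0.736, 0.677, 0.0, 0.001]
wrist_force: [-0.4, 0.0, -1.7]
grip_width: 0.575
grip_force: 55.0
```

>>> move_arm(claw=[4, 4, 8.5, 8.5, 8.5, 8.5, 8.5, 8.5, 8.5, 8.5], slide=[[0.1, -0.1, 0.2], [0.1, -0.1, 0.3], [0.1, -0.1, 0.3], [0.1, -0.1, 0.3], [0.1, -0.1, 0.3], [0.1, -0.1, -1], [0.1, -0.1, -7], [0.1, -0.1, -13], [0.1, -0.1, -20], [0.1, -0.1, -20]], twist=[[0, 0, 0], [0, 0, 0], [0, 0, 0], [0, 0, 0], [0, 0, 0], [0, 0, 0], [0, 0, 0], [0, 0, 0], [0, 0, 0], [0, 0, 0]])

```text
time: 6.4
tool_pos: [0.6185, -0.3296, 0.2287]
ee_rot: [0.736, 0.677, 0.002, 0.007]
wrist_force: [0.2, -0.9, 0.5]
grip_width: 0.996
grip_force: 0.0
```

Run:
```python
from h import *
im,c=snap("wrist","pics/w2.png"); print(env.observe()["tool_pos"])
print("placed?",*trays(im,c,"r",.046))
im,c=snap("scene","pics/s2.png")
for z in(.036,.046):print([ (t[0],t[1],t[2],t[3]) for t in trays(im,c,"r",z,10)])
plan(574.5,122.6,200,-91.1)
```

```text
[ 0.6173 -0.3289  0.2261]
placed? (array([316., 210.]), array([ 615.6049, -331.8558]), np.float64(94.35258819176234), np.float64(85.00285336047023), array([32., 11.]), array([33., 11.]))
[(array([424., 292.]), array([716.2579, 249.8213]), np.float64(94.69938182603482), np.float64(-84.90772490919377)), (array([388., 284.]), array([683.269 , 161.9094]), np.float64(110.33954769024115), np.float64(47.61330254547104))]
[(array([424., 292.]), array([724.714 , 246.4057]), np.float64(93.67459647323123), np.float64(-84.90775159990517)), (array([388., 284.]), array([692.082 , 159.4452]), np.float64(109.14550669442427), np.float64(47.61325325723169))]
t 6.5 pos [ 615.8814 -327.9848  222.3876] psi -4.8 tilt [ 0.0047 -0.0031 -1.    ] -> slide [44.56 -7.9   2.08] twist 86.3 q1,q6 [-0.5898 -0.5061]
```

View pics/w2.png

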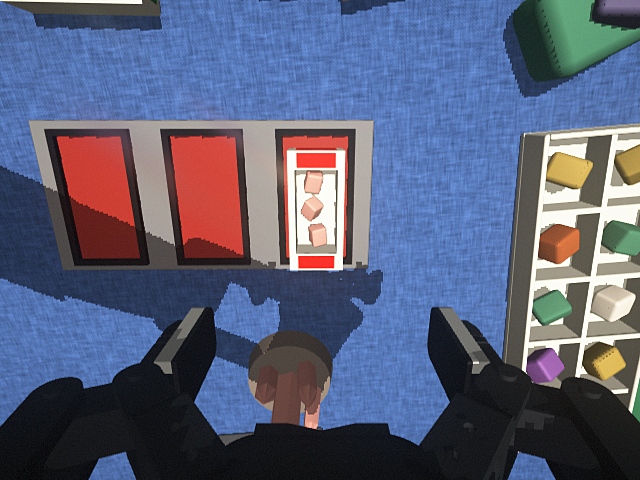

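Red tray lies in nest 3 at (316,210) but seems a little off towards the near lip. I'll measure again with the arm settled.

```bash
cat >> h.py <<'E'
def nests(im,c):
    H=cv2.cvtColor(im,cv2.COLOR_BGR2HSV); m=(((H[...,0]<9)|(H[...,0]>170))&(H[...,1]>110)&(H[...,2]>70)).astype(np.uint8)
    for k in cv2.findContours(m,0,1)[0]:
        if cv2.contourArea(k)>1500:
            (x,y),wh,t=cv2.minAreaRect((ray(k[:,0],c,.01)*1000).astype(np.float32)); print("nest",k[:,0].mean(0).round(),round(x,1),round(y,1),wh,round(t,1))
E
python3 - <<'E'
from h import *
im,c=snap("wrist"); im,c=snap("wrist","pics/w3.png"); print(env.observe()["tool_pos"])
for b in blobs(im,c,"r",.046): print(*b)
nests(im,c)
E
```

```text
[ 0.6138 -0.3266  0.2173]
[323. 269.] [ 611.9341 -379.1472] [33.2066 11.8801] -4.79833984375
[102. 193.] [ 431.0815 -296.4253] [62.024  37.7195] -27.856945037841797
[323. 165.] [ 620.1577 -285.4262] [33.0048 11.6322] -5.5958251953125
nest [213. 201.] 509.9 -317.8 (121.12776184082031, 62.46699142456055) 85.2
nest [103. 201.] 404.9 -309.0 (121.133056640625, 59.71931457519531) 85.3
```

Run:
```python
from h import *
im,c=snap("wrist");im,c=snap("wrist");im,c=snap("wrist")
for t in trays(im,c,"r",.046): print(*t)
nests(im,c)
plan(616,-332.3,16,-5)
plan(615.2,-326.8,16,-5)
```

```text
[326. 220.] [ 615.7977 -332.2005] 94.4462831346625 84.89196058340951 [33. 12.] [33. 12.]
nest [215. 203.] 510.5 -318.3 (121.49750518798828, 61.414833068847656) 85.3
nest [105. 203.] 404.9 -309.6 (121.62793731689453, 59.619144439697266) 85.3
t 6.75 pos [ 613.3219 -326.3655  215.6595] psi -4.8 tilt [-0.0043  0.0028 -1.    ] -> slide [-0.62  0.41 19.96] twist 0.2 q1,q6 [-0.5899 -0.5061]
t 6.75 pos [ 613.3219 -326.3655  215.6595] psi -4.8 tilt [-0.0043  0.0028 -1.    ] -> slide [-0.08  0.28 19.96] twist 0.2 q1,q6 [-0.5899 -0.5061]
```

>>> move_arm(claw=[8.5, 8.5, 8.5, 8.5, 8.5, 8.5, 4, 4, 4, 4], slide=[[-0.6, 0.3, 6], [-0.6, 0.3, 12], [-0.6, 0.3, 17], [-0.6, 0.3, 19], [-0.6, 0.3, 19.8], [-0.6, 0.3, 19.8], [-0.6, 0.3, 19.8], [-0.6, 0.3, 19.8], [-0.6, 0.3, 19.8], [-0.6, 0.3, 19.8]], twist=[[0, 0, 0], [0, 0, 0], [0, 0, 0], [0, 0, 0], [0, 0, 0], [0, 0, 0], [0, 0, 0], [0, 0, 0], [0, 0, 0], [0, 0, 0]])

```text
time: 8.0
tool_pos: [0.6185, -0.3345, 0.0234]
ee_rot: [0.736, 0.677, 0.0, 0.002]
wrist_force: [-2.0, -0.7, 7.0]
grip_width: 0.574
grip_force: 55.3
```

>>> move_arm(claw=[4, 4, 4, 4, 4, 8.5, 8.5, 8.5, 8.5, 8.5], slide=[[0, 0, -0.3], [0.55, 0, -0.3], [0.55, 0, -0.3], [0.55, 0, 0], [0.55, 0, 0.1], [0.55, 0, 0], [0.55, 0, 0], [0.55, 0, -1], [0.55, 0, -6], [0.55, 0, -12]], twist=[[0, 0, 0], [0, 0, 0], [0, 0, 0], [0, 0, 0], [0, 0, 0], [0, 0, 0], [0, 0, 0], [0, 0, 0], [0, 0, 0], [0, 0, 0]])

```text
time: 9.25
tool_pos: [0.6163, -0.3272, 0.1401]
ee_rot: [0.736, 0.677, -0.0, -0.002]
wrist_force: [0.7, -0.4, 0.0]
grip_width: 0.997
grip_force: 0.0
```

Run:
```python
from h import *
plan(574.5,122.6,200,-91.1)
```

```text
t 9.25 pos [ 616.3345 -327.2027  140.0672] psi -4.8 tilt [-0.0035  0.0024 -1.    ] -> slide [44.48 -7.96 -5.87] twist 86.3 q1,q6 [-0.5886 -0.5047]
```

>>> move_arm(claw=[8.5, 8.5, 8.5, 8.5, 8.5, 8.5, 8.5, 8.5, 8.5, 8.5], slide=[[44.5, -8, -6], [44.5, -8, -6], [44.5, -8, -6], [44.5, -8, -6], [44.5, -8, -6], [44.5, -8, -6], [44.5, -8, -6], [44.5, -8, -6], [44.5, -8, -6], [44.5, -8, -6]], twist=[[0, 0, 86.3], [0, 0, 86.3], [0, 0, 86.3], [0, 0, 86.3], [0, 0, 86.3], [0, 0, 86.3], [0, 0, 86.3], [0, 0, 86.3], [0, 0, 86.3], [0, 0, 86.3]])

```text
time: 10.5
tool_pos: [0.5751, 0.1227, 0.2012]
ee_rot: [1.0, -0.009, 0.0, 0.0]
wrist_force: [0.0, -0.5, -0.0]
grip_width: 0.995
grip_force: 0.0
```

Run:
```python
from h import *
for i in range(3):
    im,c=snap("wrist"); print(env.observe()["tool_pos"])
    for col in "rg":
        for t in trays(im,c,col): print(col,*t)
plan(574.5,122.6,6,-91.1)
```

```text
[0.5751 0.1222 0.2011]
r [592. 222.] [ 564.6098 -111.3549] 94.15008142337646 -6.98626031802894 [34. 12.] [34. 12.]
r [320. 216.] [574.3449 122.5456] 93.94467960297673 -0.8015889698682486 [33. 11.] [33. 11.]
r [151.  38.] [714.4096 246.486 ] 94.14976309550583 -84.92781387429284 [33. 13.] [33. 13.]
g [328. 356.] [435.0512 116.6855] 94.04530323545285 6.059426439565783 [33. 12.] [33. 12.]
[0.5752 0.1219 0.2009]
r [592. 222.] [ 564.5732 -111.3799] 94.17617062795566 -6.9725918547710535 [34. 12.] [34. 12.]
r [320. 216.] [574.3482 122.4677] 93.90482041237543 -1.3091153758472274 [33. 11.] [33. 11.]
r [150.  38.] [714.3629 246.449 ] 94.09933940124016 -84.98739301456851 [33. 13.] [34. 13.]
g [328. 356.] [435.0049 116.6334] 94.1060074689891 6.0513317722891315 [34. 12.] [33. 12.]
[0.5752 0.1217 0.2008]
r [592. 222.] [ 564.6096 -111.2969] 94.16830477130614 -7.040202655823805 [34. 12.] [34. 12.]
r [320. 216.] [574.3915 122.631 ] 93.87152108355947 -0.8838779193663981 [33. 11.] [33. 11.]
r [158.  38.] [715.0664 240.6358] 106.06152560222858 -84.61921360990067 [29.  4.] [34. 13.]
r [150.  38.] [714.2933 246.4946] 94.25153401726368 -84.88700288311085 [33. 13.] [34. 13.]
g [328. 356.] [435.0122 116.7363] 94.15269945243416 5.981606717960403 [33. 12.] [33. 12.]
t 10.65 pos [575.1638 121.708  200.8237] psi -91.1 tilt [-0.0001 -0.     -1.    ] -> slide [-0.07 -0.09 19.48] twist -0.0 q1,q6 [0.0892 1.6793]
```

>>> move_arm(claw=[8.5, 8.5, 8.5, 8.5, 8.5, 8.5, 8.5, 8.5], slide=[[-0.07, -0.08, 6], [-0.07, -0.08, 12], [-0.07, -0.08, 17], [-0.07, -0.08, 19], [-0.07, -0.08, 19.3], [-0.07, -0.08, 19.3], [-0.07, -0.08, 19.3], [-0.07, -0.08, 19.3]], twist=[[0, 0, 0], [0, 0, 0], [0, 0, 0], [0, 0, 0], [0, 0, 0], [0, 0, 0], [0, 0, 0], [0, 0, 0]])

```text
time: 11.65
tool_pos: [0.5759, 0.1232, 0.0096]
ee_rot: [1.0, -0.01, 0.002, -0.0]
wrist_force: [0.1, -0.3, 0.1]
grip_width: 0.995
grip_force: 0.0
```

>>> move_arm(claw=[4, 4, 4, 4, 4, 4, 4, 4, 4, 4], slide=[[0, 0, 0], [0, 0, 0], [0, 0, 0], [0, 0, 0], [0, 0, 0], [0, 0, 0], [0, 0, -1], [0, 0, -6], [0, 0, -12], [0, 0, -12]], twist=[[0, 0, 0], [0, 0, 0], [0, 0, 0], [0, 0, 0], [0, 0, 0], [0, 0, 0], [0, 0, 0], [0, 0, 0], [0, 0, 0], [0, 0, 0]])

```text
time: 12.9
tool_pos: [0.5788, 0.1232, 0.1338]
ee_rot: [1.0, -0.01, 0.006, -0.0]
wrist_force: [0.7, -0.1, -3.2]
grip_width: 0.574
grip_force: 54.7
```

Run:
```python
from h import *
plan(510.5,-318.3,220,-5)
snap("scene")
plan(510.5,-318.3,220,-5)
```

```text
t 12.9 pos [578.842  123.2038 133.7726] psi -91.1 tilt [ 0.0117  0.0007 -0.9999] -> slide [-5.89 44.26 -8.73] twist -86.1 q1,q6 [0.0913 1.6815]
t 12.95 pos [576.0308 122.94   130.2439] psi -91.1 tilt [ 0.0048  0.0001 -1.    ] -> slide [-5.66 44.24 -9.01] twist -86.1 q1,q6 [0.0913 1.6814]
```

>>> move_arm(claw=[4, 4, 4, 4, 4, 4, 4, 4, 4, 4], slide=[[0, 2, -6], [-5.6, 44.2, -9.3], [-5.6, 44.2, -9.3], [-5.6, 44.2, -9.3], [-5.6, 44.2, -9.3], [-5.6, 44.2, -9.3], [-5.6, 44.2, -9.3], [-5.6, 44.2, -9.3], [-5.6, 44.2, -9.3], [-5.6, 44.2, -9.3]], twist=[[0, 0, -86.1], [0, 0, -86.1], [0, 0, -86.1], [0, 0, -86.1], [0, 0, -86.1], [0, 0, -86.1], [0, 0, -86.1], [0, 0, -86.1], [0, 0, -86.1], [0, 0, -86.1]])

```text
time: 14.2
tool_pos: [0.5077, -0.3183, 0.2173]
ee_rot: [0.739, 0.674, -0.001, -0.003]
wrist_force: [0.1, 0.2, -2.2]
grip_width: 0.575
grip_force: 54.6
```

Run:
```python
from h import *
for i in range(4): im,c=snap("wrist","pics/w4.png")
print("placed",trays(im,c,"r",.046)); nests(im,c)
plan(510.5,-318.3,17,-5)
```

```text
placed [(array([448., 212.]), array([ 618.1625, -325.4396]), np.float64(94.07059549993284), np.float64(85.18879689697988), array([34., 11.]), array([34., 12.]))]
nest [321. 222.] 506.9 -332.0 (38.532325744628906, 104.35286712646484) 85.0
nest [214. 204.] 405.9 -309.5 (121.85614013671875, 61.30121994018555) 85.2
nest [324. 162.] 514.8 -274.1 (33.9753532409668, 61.939151763916016) 85.0
t 14.4 pos [ 509.4547 -315.9276  219.0517] psi -5.0 tilt [-0.0025  0.0025 -1.    ] -> slide [-0.27  0.18 20.2 ] twist 0.0 q1,q6 [-0.6723 -0.5857]
```

>>> move_arm(claw=[4, 4, 4, 4, 4, 4, 4, 4, 4, 4], slide=[[-0.25, 0.15, 6], [-0.25, 0.15, 12], [-0.25, 0.15, 17], [-0.25, 0.15, 19], [-0.25, 0.15, 19.6], [-0.25, 0.15, 20], [-0.25, 0.15, 20], [-0.25, 0.15, 20], [-0.25, 0.15, 20], [-0.25, 0.15, 20]], twist=[[0, 0, 0], [0, 0, 0], [0, 0, 0], [0, 0, 0], [0, 0, 0], [0, 0, 0], [0, 0, 0], [0, 0, 0], [0, 0, 0], [0, 0, 0]])

```text
time: 15.65
tool_pos: [0.5114, -0.3207, 0.0212]
ee_rot: [0.737, 0.676, 0.0, 0.0]
wrist_force: [-0.5, 0.2, -3.1]
grip_width: 0.577
grip_force: 54.5
```

>>> move_arm(claw=[4, 4, 4, 8.5, 8.5, 8.5, 8.5, 8.5, 8.5, 8.5], slide=[[-0.05, 0, 0.2], [-0.05, 0, 0.3], [-0.05, 0, 0.3], [0, 0, 0.3], [0, 0, 0.3], [0, 0, 0.2], [0, 0, -1], [0, 0, -7], [0, 0, -13], [0, 0, -19]], twist=[[0, 0, 0], [0, 0, 0], [0, 0, 0], [0, 0, 0], [0, 0, 0], [0, 0, 0], [0, 0, 0], [0, 0, 0], [0, 0, 0], [0, 0, 0]])

```text
time: 16.9
tool_pos: [0.5113, -0.3205, 0.2137]
ee_rot: [0.737, 0.676, 0.0, 0.001]
wrist_force: [0.1, -0.0, -0.0]
grip_width: 0.998
grip_force: 0.0
```

Run:
```python
from h import *
for i in range(4): im,c=snap("wrist","pics/w5.png")
for t in trays(im,c,"r",.046): print(t[0],t[1],t[2],t[3])
nests(im,c)
plan(564.6,-111.3,150,-97)
```

```text
[374. 260.] [ 560.6893 -370.6937] 106.76570388229999 -1.5472648010643297
[316. 210.] [ 511.2519 -322.3565] 94.11953602244607 85.21455240926912
[438. 203.] [ 618.0062 -325.3259] 93.95178118766437 85.17231370378829
[379. 154.] [ 568.5688 -276.9887] 106.82551511998462 -1.6392084225013264
nest [204. 196.] 405.8 -309.0 (121.67321014404297, 61.38343811035156) 85.2
t 17.1 pos [ 512.5195 -321.4808  214.2739] psi -5.0 tilt [ 0.0047 -0.0038 -1.    ] -> slide [21.41  3.33  6.37] twist 92.0 q1,q6 [-0.6762 -0.589 ]
```

>>> move_arm(claw=[8.5, 8.5, 8.5, 8.5, 8.5, 8.5, 8.5, 8.5, 8.5, 8.5], slide=[[21.4, 3.3, 3], [21.4, 3.3, 3], [21.4, 3.3, 3], [21.4, 3.3, 3], [21.4, 3.3, 3], [21.4, 3.3, 3], [21.4, 3.3, 3], [21.4, 3.3, 3], [21.4, 3.3, 3], [21.4, 3.3, 3]], twist=[[0, 0, 92], [0, 0, 92], [0, 0, 92], [0, 0, 92], [0, 0, 92], [0, 0, 92], [0, 0, 92], [0, 0, 92], [0, 0, 92], [0, 0, 92]])

```text
time: 18.35
tool_pos: [0.5613, -0.1097, 0.1786]
ee_rot: [0.998, -0.06, -0.002, -0.001]
wrist_force: [1.0, -0.4, 0.0]
grip_width: 0.991
grip_force: 0.0
```

Run:
```python
from h import *
for i in range(4): im,c=snap("wrist","pics/w6.png")
for col in "rg":
    for t in trays(im,c,col): print(col,*t)
plan(564.6,-111.3,8,-97)
```

```text
r [536. 307.] [ 463.8619 -283.1064] 102.48171962904216 35.53499028420305 [17. 12.] [73. 53.]
r [554. 302.] [ 466.5359 -297.2012] 94.12579349976042 19.46961152549116 [34. 13.] [73. 53.]
r [543. 298.] [ 470.4064 -288.3471] 108.25089061140343 26.96213073528267 [41. 12.] [73. 53.]
r [320. 218.] [ 564.5372 -110.7191] 94.12060855441919 -7.178728634079505 [34. 12.] [33. 12.]
r [540. 188.] [ 566.1929 -283.0446] 110.61296951829996 -1.5849956704066699 [34. 13.] [34. 13.]
r [529. 185.] [ 570.0635 -274.1905] 104.90569297880496 -11.418109861059406 [34. 13.] [41. 12.]
r [517. 186.] [ 570.7632 -265.2402] 104.26831384913552 -1.575794636402975 [36. 11.] [41. 12.]
g [352. 348.] [ 442.1899 -124.593 ] 93.83972827255096 -5.383049213069853 [33. 11.] [33. 12.]
t 18.55 pos [ 562.282  -110.0396  180.0481] psi -96.9 tilt [-0.0013  0.0004 -1.    ] -> slide [ 0.27  0.1  17.2 ] twist 0.1 q1,q6 [-0.3157  1.3759]
```

>>> move_arm(claw=[8.5, 8.5, 8.5, 8.5, 8.5, 8.5, 8.5, 8.5, 8.5, 8.5], slide=[[0.2, 0.05, 6], [0.2, 0.05, 12], [0.2, 0.05, 15], [0.2, 0.05, 16.5], [0.2, 0.05, 17.1], [0.2, 0.05, 17.1], [0.2, 0.05, 17.1], [0.2, 0.05, 17.1], [0.2, 0.05, 17.1], [0.2, 0.05, 17.1]], twist=[[0, 0, 0], [0, 0, 0], [0, 0, 0], [0, 0, 0], [0, 0, 0], [0, 0, 0], [0, 0, 0], [0, 0, 0], [0, 0, 0], [0, 0, 0]])

```text
time: 19.8
tool_pos: [0.5648, -0.1109, 0.0101]
ee_rot: [0.998, -0.061, 0.0, 0.0]
wrist_force: [-0.6, -0.8, -0.9]
grip_width: 0.999
grip_force: 0.0
```

>>> move_arm(claw=[4, 4, 4, 4, 4, 4, 4, 4, 4, 4], slide=[[0, 0, 0], [0, 0, 0], [0, 0, 0], [0, 0, 0], [0, 0, 0], [0, 0, -1], [0, 0, -6], [0, 0, -12], [0, 0, -12], [0, 0, -12]], twist=[[0, 0, 0], [0, 0, 0], [0, 0, 0], [0, 0, 0], [0, 0, 0], [0, 0, 0], [0, 0, 0], [0, 0, 0], [0, 0, 0], [0, 0, 0]])

```text
time: 21.05
tool_pos: [0.5635, -0.1106, 0.1289]
ee_rot: [0.998, -0.061, -0.001, -0.0]
wrist_force: [-0.8, 0.6, -4.0]
grip_width: 0.577
grip_force: 54.9
```

Run:
```python
from h import *
snap("scene");snap("scene")
plan(406,-307.5,220,-4.9)
```

```text
t 21.15 pos [ 562.1489 -110.1498  126.8923] psi -97.0 tilt [-0.0058  0.0018 -1.    ] -> slide [-13.15  21.48  -9.26] twist -92.1 q1,q6 [-0.3159  1.3771]
```

>>> move_arm(claw=[4, 4, 4, 4, 4, 4, 4, 4, 4, 4], slide=[[0, 1, -6], [-13.1, 21.4, -9.2], [-13.1, 21.4, -9.2], [-13.1, 21.4, -9.2], [-13.1, 21.4, -9.2], [-13.1, 21.4, -9.2], [-13.1, 21.4, -9.2], [-13.1, 21.4, -9.2], [-13.1, 21.4, -9.2], [-13.1, 21.4, -9.2]], twist=[[0, 0, -92], [0, 0, -92], [0, 0, -92], [0, 0, -92], [0, 0, -92], [0, 0, -92], [0, 0, -92], [0, 0, -92], [0, 0, -92], [0, 0, -92]])

```text
time: 22.4
tool_pos: [0.4074, -0.3063, 0.2192]
ee_rot: [0.738, 0.675, -0.0, -0.003]
wrist_force: [0.8, -0.4, -3.1]
grip_width: 0.575
grip_force: 54.8
```

Run:
```python
from h import *
for i in range(4): im,c=snap("wrist","pics/w7.png")
for t in trays(im,c,"r",.046): print(t[0],t[1],t[2],t[3])
plan(406,-307.5,19,-4.9)
```

```text
[494. 267.] [ 560.9994 -370.6814] 107.02737961652718 -1.360167538826829
[440. 218.] [ 511.5474 -322.3941] 94.38181679103586 85.08085166729708
[382. 178.] [ 462.8231 -279.4201] 105.85111857837255 4.381192574681819
[562. 212.] [ 618.4428 -325.086 ] 94.06279005161585 85.18854595367452
[508. 163.] [ 568.9908 -276.7987] 106.83154703251114 -1.5251406135719208
t 22.6 pos [ 408.242  -306.9582  220.8901] psi -5.1 tilt [-0.0013  0.0012 -1.    ] -> slide [-0.1  -0.19 20.19] twist -0.2 q1,q6 [-0.7822 -0.6933]
```

>>> move_arm(claw=[4, 4, 4, 4, 4, 4, 4, 4, 4, 4], slide=[[0, -0.2, 6], [0, -0.2, 12], [0, -0.2, 17], [0, -0.2, 19], [0, -0.2, 19.7], [0, -0.2, 20.1], [0, -0.2, 20.1], [0, -0.2, 20.1], [0, -0.2, 20.1], [0, -0.2, 20.1]], twist=[[0, 0, 0], [0, 0, 0], [0, 0, 0], [0, 0, 0], [0, 0, 0], [0, 0, 0], [0, 0, 0], [0, 0, 0], [0, 0, 0], [0, 0, 0]])

```text
time: 23.85
tool_pos: [0.4068, -0.3074, 0.0213]
ee_rot: [0.737, 0.676, 0.0, 0.0]
wrist_force: [-0.5, 0.2, -2.5]
grip_width: 0.577
grip_force: 54.7
```

>>> move_arm(claw=[4, 4, 4, 8.5, 8.5, 8.5, 8.5, 8.5, 8.5, 8.5], slide=[[0, 0, 0.1], [0, 0, 0.2], [0, 0, 0.2], [0, 0, 0.2], [0, 0, 0.2], [0, 0, 0.1], [0, 0, -1], [0, 0, -7], [0, 0, -13], [0, 0, -19]], twist=[[0, 0, 0], [0, 0, 0], [0, 0, 0], [0, 0, 0], [0, 0, 0], [0, 0, 0], [0, 0, 0], [0, 0, 0], [0, 0, 0], [0, 0, 0]])

```text
time: 25.1
tool_pos: [0.4065, -0.3071, 0.2134]
ee_rot: [0.737, 0.676, 0.0, 0.001]
wrist_force: [-0.1, -0.7, -0.9]
grip_width: 0.989
grip_force: 0.0
```

Run:
```python
from h import *
for i in range(4): im,c=snap("wrist","pics/w8.png")
for t in trays(im,c,"r",.046):
    if 80<abs(t[3])<90: print(t[0],t[1],t[2],t[3])
plan(470,255,250,-42)
```

```text
[437. 214.] [ 511.3906 -322.1251] 93.65632034378132 85.06748079470296
[316. 210.] [ 406.9577 -308.5678] 93.93683522414962 85.0789958638905
[560. 207.] [ 618.1165 -325.1658] 94.13155382703394 85.13539813929361
t 25.3 pos [ 407.6678 -308.1787  213.6457] psi -5.0 tilt [ 0.0039 -0.0039 -1.    ] -> slide [56.63  1.32 -3.83] twist 37.0 q1,q6 [-0.7847 -0.6975]
```

>>> move_arm(claw=[8.5, 8.5, 8.5, 8.5, 8.5, 8.5, 8.5, 8.5, 8.5, 8.5], slide=[[56, 3, -3.8], [56, 3, -3.8], [56, 3, -3.8], [56, 3, -3.8], [56, 3, -3.8], [56, 3, -3.8], [56, 3, -3.8], [56, 3, -3.8], [56, 3, -3.8], [56, 3, -3.8]], twist=[[0, 0, 37], [0, 0, 37], [0, 0, 37], [0, 0, 37], [0, 0, 37], [0, 0, 37], [0, 0, 37], [0, 0, 37], [0, 0, 37], [0, 0, 37]])

```text
time: 26.55
tool_pos: [0.484, 0.2509, 0.2468]
ee_rot: [0.913, 0.409, -0.002, -0.0]
wrist_force: [-0.2, -0.3, -0.0]
grip_width: 0.995
grip_force: 0.0
```

Run:
```python
from h import *
for i in range(4): im,c=snap("wrist","pics/w9.png")
for n,a in(("wood",3000),("y",800)):
    for b in blobs(im,c,n,.02,a): print(n,*b)
H,S,V=cv2.split(cv2.cvtColor(im,cv2.COLOR_BGR2HSV))
# white outline inside riser
w=mask(im,"wood"); k=max(cv2.findContours(w,0,2)[0],key=cv2.contourArea); hull=np.zeros_like(w); cv2.fillPoly(hull,[cv2.convexHull(k)],255)
m=((S<110)&(V>130)&(cv2.erode(hull,np.ones((9,9)))>0)).astype(np.uint8)
for k in cv2.findContours(m,0,1)[0]:
    if len(k)>60:
        print("outline",k[:,0].mean(0),cv2.minAreaRect((ray(k[:,0],c,.02)*1000).astype(np.float32)))
for t in trays(im,c,"g"): print(*t)
plan(435,116.7,150,-84)
```

```text
wood [288. 116.] [508.5996 320.9172] [198.3183  89.0827] 48.11378860473633
y [291. 217.] [449.8586 256.0832] [87.8015 21.2003] -41.89579391479492
outline [288.7285 143.2909] ((496.851806640625, 308.0140380859375), (116.81742095947266, 56.36491394042969), 48.12876892089844)
[230. 360.] [289.8341 182.5032] 94.82380704197651 61.20802779450807 [11. 11.] [33. 11.]
[369. 322.] [435.1743 116.2866] 94.03094263630648 6.284626558987071 [33. 12.] [33. 12.]
[370. 316.] [440.4379 120.7971] 105.77158845214093 10.521586180218435 [40.  3.] [33. 12.]
t 26.75 pos [484.4314 246.8353 247.2479] psi -42.0 tilt [-0.0028 -0.002  -1.    ] -> slide [-12.94   5.04   9.77] twist 42.0 q1,q6 [0.3427 1.0761]
```

View pics/w9.png

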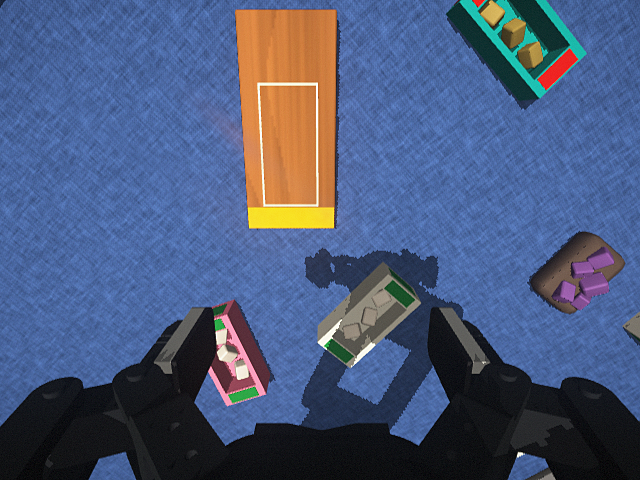

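The riser is at (288,116) with its white outline at (289,143), next to the yellow end. The right green tray is at (369,322), and the pink decoy at (235,355) is clear of it.

>>> move_arm(claw=[8.5, 8.5, 8.5, 8.5, 8.5, 8.5, 8.5, 8.5, 8.5, 8.5], slide=[[-12.9, 5.1, 9.7], [-12.9, 5.1, 9.7], [-12.9, 5.1, 9.7], [-12.9, 5.1, 9.7], [-12.9, 5.1, 9.7], [-12.9, 5.1, 9.7], [-12.9, 5.1, 9.7], [-12.9, 5.1, 9.7], [-12.9, 5.1, 9.7], [-12.9, 5.1, 9.7]], twist=[[0, 0, 42], [0, 0, 42], [0, 0, 42], [0, 0, 42], [0, 0, 42], [0, 0, 42], [0, 0, 42], [0, 0, 42], [0, 0, 42], [0, 0, 42]])

```text
time: 28.0
tool_pos: [0.4369, 0.1183, 0.1518]
ee_rot: [0.999, 0.053, -0.0, 0.0]
wrist_force: [-0.3, 0.8, -1.2]
grip_width: 0.993
grip_force: 0.0
```

Run:
```python
from h import *
for i in range(3): im,c=snap("wrist","pics/w10.png")
for t in trays(im,c,"g"): print(*t)
plan(435,116.6,8,-84)
```

```text
[322. 233.] [435.0302 116.6501] 94.21848555453369 5.8983875538690995 [33. 12.] [33. 12.]
t 28.15 pos [436.8575 118.1788 151.7692] psi -84.0 tilt [-0.0001 -0.     -1.    ] -> slide [-0.2   0.14 14.38] twist 0.0 q1,q6 [0.1089 1.5746]
```

>>> move_arm(claw=[8.5, 8.5, 8.5, 8.5, 8.5, 8.5, 8.5, 8.5, 8.5], slide=[[-0.2, 0.14, 6], [-0.2, 0.14, 11], [-0.2, 0.14, 13.5], [-0.2, 0.14, 14.3], [-0.2, 0.14, 14.3], [-0.2, 0.14, 14.3], [-0.2, 0.14, 14.3], [-0.2, 0.14, 14.3], [-0.2, 0.14, 14.3]], twist=[[0, 0, 0], [0, 0, 0], [0, 0, 0], [0, 0, 0], [0, 0, 0], [0, 0, 0], [0, 0, 0], [0, 0, 0], [0, 0, 0]])

```text
time: 29.28
tool_pos: [0.4353, 0.1165, 0.0092]
ee_rot: [0.999, 0.052, 0.0, -0.0]
wrist_force: [0.6, -0.2, 0.8]
grip_width: 0.999
grip_force: 0.0
```

>>> move_arm(claw=[4, 4, 4, 4, 4, 4, 4, 4, 4, 4], slide=[[0, 0, 0], [0, 0, 0], [0, 0, 0], [0, 0, 0], [0, 0, 0], [0, 0, -1], [0, 0, -6], [0, 0, -12], [0, 0, -12], [0, 0, -12]], twist=[[0, 0, 0], [0, 0, 0], [0, 0, 0], [0, 0, 0], [0, 0, 0], [0, 0, 0], [0, 0, 0], [0, 0, 0], [0, 0, 0], [0, 0, 0]])

```text
time: 30.52
tool_pos: [0.434, 0.1163, 0.1282]
ee_rot: [0.999, 0.052, -0.001, 0.0]
wrist_force: [-0.2, 0.1, -2.6]
grip_width: 0.577
grip_force: 53.5
```

Run:
```python
from h import *
for i in range(3): snap("scene")
plan(496.8,307.8,110,-41.9)
```

```text
t 30.675 pos [432.7579 116.176  126.4025] psi -84.0 tilt [-0.0053 -0.0007 -1.    ] -> slide [  8.38 -18.39   1.59] twist -42.1 q1,q6 [0.1055 1.5716]
```

>>> move_arm(claw=[4, 4, 4, 4, 4, 4, 4, 4, 4, 4], slide=[[8.2, -18.4, 1.6], [8.2, -18.4, 1.6], [8.2, -18.4, 1.6], [8.2, -18.4, 1.6], [8.2, -18.4, 1.6], [8.2, -18.4, 1.6], [8.2, -18.4, 1.6], [8.2, -18.4, 1.6], [8.2, -18.4, 1.6], [8.2, -18.4, 1.6]], twist=[[0, 0, -42.1], [0, 0, -42.1], [0, 0, -42.1], [0, 0, -42.1], [0, 0, -42.1], [0, 0, -42.1], [0, 0, -42.1], [0, 0, -42.1], [0, 0, -42.1], [0, 0, -42.1]])

```text
time: 31.92
tool_pos: [0.4975, 0.3079, 0.113]
ee_rot: [0.913, 0.407, 0.0, -0.0]
wrist_force: [-0.5, -0.8, -2.5]
grip_width: 0.579
grip_force: 53.6
```

Run:
```python
from h import *
for i in range(3): plan(496.8,307.8,31,-41.9);snap("scene")
```

```text
t 31.925 pos [497.4781 307.8631 113.0462] psi -41.9 tilt [ 0.0003  0.0002 -1.    ] -> slide [-0.05 -0.05  8.2 ] twist -0.0 q1,q6 [0.4342 1.166 ]
t 31.975 pos [497.4478 307.9316 112.9986] psi -41.9 tilt [ 0.0003  0.0001 -1.    ] -> slide [-0.06 -0.04  8.2 ] twist -0.0 q1,q6 [0.4344 1.166 ]
t 32.025 pos [497.4344 307.9798 112.9578] psi -41.9 tilt [ 0.0002  0.0001 -1.    ] -> slide [-0.06 -0.04  8.2 ] twist -0.0 q1,q6 [0.4345 1.166 ]
```

>>> move_arm(claw=[4, 4, 4, 4, 4, 4, 4, 4], slide=[[-0.05, -0.05, 5], [-0.05, -0.05, 7.5], [-0.05, -0.05, 8.1], [-0.05, -0.05, 8.3], [-0.05, -0.05, 8.3], [-0.05, -0.05, 8.3], [-0.05, -0.05, 8.3], [-0.05, -0.05, 8.3]], twist=[[0, 0, 0], [0, 0, 0], [0, 0, 0], [0, 0, 0], [0, 0, 0], [0, 0, 0], [0, 0, 0], [0, 0, 0]])

```text
time: 33.08
tool_pos: [0.4969, 0.3081, 0.0302]
ee_rot: [0.913, 0.408, 0.0, -0.0]
wrist_force: [-0.7, -0.5, -1.5]
grip_width: 0.572
grip_force: 53.7
```

Near contact; lower 1 mm, release, rise and look.

>>> move_arm(claw=[4, 4, 8.5, 8.5, 8.5, 8.5, 8.5, 8.5, 8.5, 8.5], slide=[[0, 0, 0.15], [0, 0, 0.15], [0, 0, 0.1], [0, 0, 0], [0, 0, 0], [0, 0, -1], [0, 0, -6], [0, 0, -12], [-4, 0, -18], [-4, 0, -18]], twist=[[0, 0, 0], [0, 0, 0], [0, 0, 0], [0, 0, 0], [0, 0, 0], [0, 0, 0], [0, 0, 0], [0, 0, 0], [0, 0, 0], [0, 0, 0]])

```text
time: 34.33
tool_pos: [0.472, 0.2787, 0.2159]
ee_rot: [0.913, 0.407, 0.005, 0.0]
wrist_force: [-0.1, -0.5, -0.1]
grip_width: 0.995
grip_force: 0.0
```

Run:
```python
from h import *
for i in range(5): im,c=snap("wrist","pics/w11.png")
for t in trays(im,c,"g",.056): print(*t)
for n,a in(("wood",800),("y",500)):
    for b in blobs(im,c,n,.02,a): print(n,*b)
plan(442.2,-124.6,200,-95.4)
```

```text
[322. 167.] [496.9435 307.1996] 94.12954107498318 48.14538839494992 [33. 12.] [33. 12.]
wood [321. 129.] [508.7726 321.3047] [198.6022  89.1354] 48.12507629394531
y [321. 242.] [449.7645 255.4483] [88.4108 21.7476] -41.87242889404297
t 34.575 pos [468.9673 277.9736 207.6785] psi -41.9 tilt [-0.0033 -0.0012 -1.    ] -> slide [-31.75  24.89   0.83] twist 53.5 q1,q6 [0.4062 1.1375]
```

>>> move_arm(claw=[8.5, 8.5, 8.5, 8.5, 8.5, 8.5, 8.5, 8.5, 8.5, 8.5], slide=[[-31.7, 24.9, 3], [-31.7, 24.9, 3], [-31.7, 24.9, 3], [-31.7, 24.9, 3], [-31.7, 24.9, 3], [-31.7, 24.9, 3], [-31.7, 24.9, 3], [-31.7, 24.9, 3], [-31.7, 24.9, 3], [-31.7, 24.9, 3]], twist=[[0, 0, 53.5], [0, 0, 53.5], [0, 0, 53.5], [0, 0, 53.5], [0, 0, 53.5], [0, 0, 53.5], [0, 0, 53.5], [0, 0, 53.5], [0, 0, 53.5], [0, 0, 53.5]])

```text
time: 35.83
tool_pos: [0.4435, -0.1227, 0.1792]
ee_rot: [0.999, -0.046, -0.001, -0.0]
wrist_force: [0.0, -0.4, -0.7]
grip_width: 0.995
grip_force: 0.0
```

Run:
```python
from h import *
for i in range(5): im,c=snap("wrist","pics/w12.png")
for t in trays(im,c,"g"): print(*t)
plan(442.2,-124.6,8,-95.4)
```

```text
[322. 223.] [ 442.3971 -124.4343] 93.86888834322416 -5.4680187130823015 [34. 11.] [33. 12.]
t 36.075 pos [ 443.7423 -123.3737  179.9363] psi -95.3 tilt [ 0.0003 -0.0001 -1.    ] -> slide [-0.15  0.14 17.19] twist 0.1 q1,q6 [-0.4238  1.24  ]
```

>>> move_arm(claw=[8.5, 8.5, 8.5, 8.5, 8.5, 8.5, 8.5, 8.5, 8.5, 8.5], slide=[[-0.13, 0.12, 6], [-0.13, 0.12, 12], [-0.13, 0.12, 15], [-0.13, 0.12, 16.5], [-0.13, 0.12, 17.1], [-0.13, 0.12, 17.1], [-0.13, 0.12, 17.1], [-0.13, 0.12, 17.1], [-0.13, 0.12, 17.1], [-0.13, 0.12, 17.1]], twist=[[0, 0, 0], [0, 0, 0], [0, 0, 0], [0, 0, 0], [0, 0, 0], [0, 0, 0], [0, 0, 0], [0, 0, 0], [0, 0, 0], [0, 0, 0]])

```text
time: 37.33
tool_pos: [0.4423, -0.1251, 0.009]
ee_rot: [0.999, -0.047, 0.0, 0.0]
wrist_force: [-0.3, 0.4, -0.2]
grip_width: 0.994
grip_force: 0.0
```

>>> move_arm(claw=[4, 4, 4, 4, 4, 4, 4, 4, 4, 4], slide=[[0, 0, 0], [0, 0, 0], [0, 0, 0], [0, 0, 0], [0, 0, 0], [0, 0, -1], [0, 0, -6], [0, 0, -12], [0, 0, -15], [0, 0, -15]], twist=[[0, 0, 0], [0, 0, 0], [0, 0, 0], [0, 0, 0], [0, 0, 0], [0, 0, 0], [0, 0, 0], [0, 0, 0], [0, 0, 0], [0, 0, 0]])

```text
time: 38.58
tool_pos: [0.444, -0.126, 0.1616]
ee_rot: [0.999, -0.047, 0.003, 0.001]
wrist_force: [-0.3, 0.0, -2.3]
grip_width: 0.574
grip_force: 53.7
```

Run:
```python
from h import *
for i in range(4): snap("scene")
plan(520.8,334,150,-41.9)
```

```text
t 38.775 pos [ 440.0835 -124.2103  156.1194] psi -95.4 tilt [-0.0049  0.0021 -1.    ] -> slide [  3.72 -46.38   0.67] twist -53.5 q1,q6 [-0.4287  1.2365]
```

>>> move_arm(claw=[4, 4, 4, 4, 4, 4, 4, 4, 4, 4], slide=[[3.5, -46.3, 0.6], [3.5, -46.3, 0.6], [3.5, -46.3, 0.6], [3.5, -46.3, 0.6], [3.5, -46.3, 0.6], [3.5, -46.3, 0.6], [3.5, -46.3, 0.6], [3.5, -46.3, 0.6], [3.5, -46.3, 0.6], [3.5, -46.3, 0.6]], twist=[[0, 0, -53.5], [0, 0, -53.5], [0, 0, -53.5], [0, 0, -53.5], [0, 0, -53.5], [0, 0, -53.5], [0, 0, -53.5], [0, 0, -53.5], [0, 0, -53.5], [0, 0, -53.5]])

```text
time: 40.02
tool_pos: [0.5192, 0.3314, 0.1504]
ee_rot: [0.913, 0.408, -0.002, 0.0]
wrist_force: [0.5, -0.5, -3.0]
grip_width: 0.569
grip_force: 53.6
```

Run:
```python
from h import *
for i in range(5): snap("scene")
for i in range(2): plan(520.9,334,66,-41.9);snap("scene")
```

```text
t 40.275 pos [520.5805 331.4614 152.644 ] psi -42.0 tilt [-0.0004 -0.0003 -1.    ] -> slide [ 0.21 -0.15  8.66] twist -0.1 q1,q6 [0.4534 1.1861]
t 40.325 pos [520.7008 331.6813 152.882 ] psi -42.0 tilt [ 0.     -0.0001 -1.    ] -> slide [ 0.19 -0.14  8.69] twist -0.1 q1,q6 [0.4536 1.1862]
```

>>> move_arm(claw=[4, 4, 4, 4, 4, 4, 4, 4, 4], slide=[[0.15, -0.1, 4], [0.15, -0.1, 7], [0.15, -0.1, 8.2], [0.15, -0.1, 8.5], [0.15, -0.1, 8.6], [0.15, -0.1, 8.6], [0.15, -0.1, 8.6], [0.15, -0.1, 8.6], [0.15, -0.1, 8.6]], twist=[[0, 0, 0], [0, 0, 0], [0, 0, 0], [0, 0, 0], [0, 0, 0], [0, 0, 0], [0, 0, 0], [0, 0, 0], [0, 0, 0]])

```text
time: 41.5
tool_pos: [0.5209, 0.3344, 0.067]
ee_rot: [0.913, 0.408, 0.0, 0.0]
wrist_force: [-0.2, -0.1, -2.0]
grip_width: 0.576
grip_force: 53.6
```

Run:
```python
from h import *
for i in range(3): plan(520.9,334,65,-41.9);snap("scene")
```

```text
t 41.5 pos [520.8963 334.4118  66.9983] psi -41.9 tilt [ 0.0002  0.0001 -1.    ] -> slide [-0.03  0.03  0.2 ] twist 0.0 q1,q6 [0.4574 1.1886]
t 41.55 pos [520.8334 334.3987  66.8953] psi -41.9 tilt [ 0.0001  0.     -1.    ] -> slide [-0.03  0.03  0.19] twist 0.0 q1,q6 [0.4574 1.1887]
t 41.6 pos [520.8009 334.3477  66.8141] psi -41.9 tilt [-0.0001 -0.     -1.    ] -> slide [-0.02  0.03  0.18] twist -0.0 q1,q6 [0.4574 1.1886]
```

>>> move_arm(claw=[4, 4, 4, 8.5, 8.5, 8.5, 8.5, 8.5, 8.5, 8.5], slide=[[0, 0, 0.1], [0, 0, 0.2], [0, 0, 0.2], [0, 0, 0.1], [0, 0, 0.1], [0, 0, 0], [0, 0, -5], [0, 0, -11], [-5, 0, -16], [-5, 0, -16]], twist=[[0, 0, 0], [0, 0, 0], [0, 0, 0], [0, 0, 0], [0, 0, 0], [0, 0, 0], [0, 0, 0], [0, 0, 0], [0, 0, 0], [0, 0, 0]])

```text
time: 42.9
tool_pos: [0.4888, 0.2972, 0.2318]
ee_rot: [0.913, 0.407, 0.004, 0.0]
wrist_force: [0.4, 0.6, -0.1]
grip_width: 0.997
grip_force: 0.0
```

Run:
```python
from h import *
for i in range(6): im,c=snap("wrist","pics/w13.png")
for t in trays(im,c,"g",.092): print(*t)
plan(680,-138,200,-98)
```

```text
[322. 157.] [520.9875 333.3214] 93.79757033365607 48.34049913931074 [33. 12.] [33. 12.]
t 43.2 pos [486.6764 297.0453 224.2805] psi -41.9 tilt [-0.0036 -0.0015 -1.    ] -> slide [-19.47  43.44   2.42] twist 56.1 q1,q6 [0.4248 1.1559]
```

View pics/w13.png

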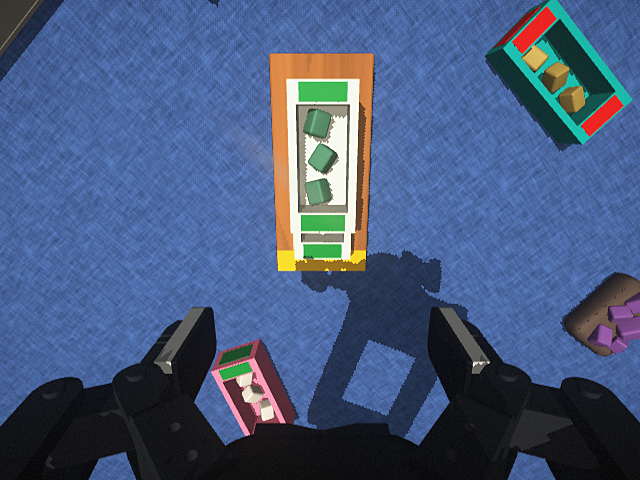

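The second tray sits on the first, stepped towards the plain end at (322,157). The first tray's near tag shows at (322,250). Next is the last green tray.

>>> move_arm(claw=[8.5, 8.5, 8.5, 8.5, 8.5, 8.5, 8.5, 8.5, 8.5, 8.5], slide=[[-17.2, 44, 2.4], [-17.2, 44, 2.4], [-17.2, 44, 2.4], [-17.2, 44, 2.4], [-17.2, 44, 2.4], [-17.2, 44, 2.4], [-17.2, 44, 2.4], [-17.2, 44, 2.4], [-17.2, 44, 2.4], [-17.2, 44, 2.4]], twist=[[0, 0, 40], [0, 0, 40], [0, 0, 40], [0, 0, 40], [0, 0, 40], [0, 0, 40], [0, 0, 40], [0, 0, 40], [0, 0, 40], [0, 0, 40]])

```text
time: 44.45
tool_pos: [0.6994, -0.1239, 0.2006]
ee_rot: [0.997, 0.071, -0.002, -0.001]
wrist_force: [-0.7, -0.5, 0.3]
grip_width: 0.998
grip_force: 0.0
```

Run:
```python
from h import *
for i in range(4): im,c=snap("wrist","pics/w14.png")
for t in trays(im,c,"g"): print(*t)
plan(705,-124,150,-82)
```

```text
[322. 208.] [ 705.5645 -123.9902] 94.33231329157282 8.490261034991477 [33. 11.] [33. 11.]
t 44.65 pos [ 699.8135 -123.1828  202.6696] psi -81.8 tilt [-0.0004  0.0003 -1.    ] -> slide [0.5  0.16 5.27] twist 0.2 q1,q6 [-0.273   1.1546]
```

View pics/w14.png

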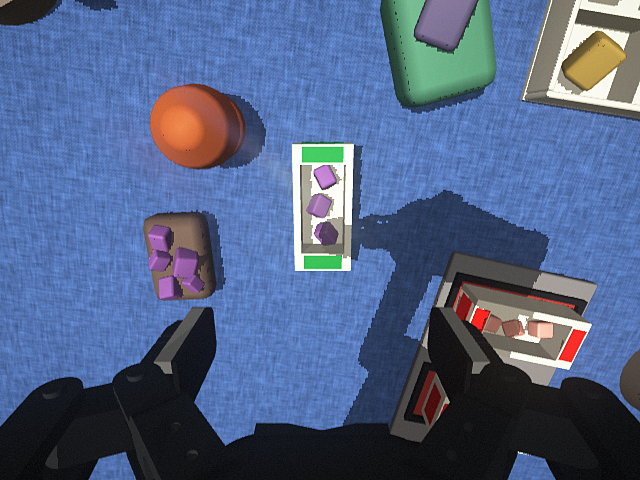

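The last green tray is at (322,208), clear of the geode and the agate egg. The red tray still lies in its nest.

>>> move_arm(claw=[8.5, 8.5, 8.5, 8.5, 8.5, 8.5, 8.5, 8.5, 8.5, 8.5], slide=[[0.55, 0.15, 6], [0.55, 0.15, 12], [0.55, 0.15, 17], [0.55, 0.15, 18.8], [0.55, 0.15, 19.4], [0.55, 0.15, 19.4], [0.55, 0.15, 19.4], [0.55, 0.15, 19.4], [0.55, 0.15, 19.4], [0.55, 0.15, 19.4]], twist=[[0, 0, -0.3], [0, 0, -0.3], [0, 0, -0.3], [0, 0, -0.3], [0, 0, -0.3], [0, 0, -0.3], [0, 0, -0.3], [0, 0, -0.3], [0, 0, -0.3], [0, 0, -0.3]])

```text
time: 45.9
tool_pos: [0.7058, -0.1255, 0.0091]
ee_rot: [0.997, 0.073, 0.0, 0.0]
wrist_force: [0.8, -0.2, -0.5]
grip_width: 0.997
grip_force: 0.0
```

>>> move_arm(claw=[4, 4, 4, 4, 4, 4, 4, 4, 4, 4], slide=[[0, 0, 0], [0, 0, 0], [0, 0, 0], [0, 0, 0], [0, 0, 0], [0, 0, -1], [0, 0, -6], [0, 0, -12], [0, 0, -18], [0, 0, -18]], twist=[[0, 0, 0], [0, 0, 0], [0, 0, 0], [0, 0, 0], [0, 0, 0], [0, 0, 0], [0, 0, 0], [0, 0, 0], [0, 0, 0], [0, 0, 0]])

```text
time: 47.15
tool_pos: [0.7103, -0.1268, 0.1981]
ee_rot: [0.997, 0.073, 0.007, 0.003]
wrist_force: [0.5, 0.1, -2.2]
grip_width: 0.575
grip_force: 55.3
```

Run:
```python
from h import *
for i in range(5): snap("scene")
plan(497,307.2,190,-41.9)
```

```text
t 47.4 pos [ 703.4712 -124.8375  185.0044] psi -81.6 tilt [-0.0063  0.0017 -1.    ] -> slide [-14.12 -45.76  -0.3 ] twist -39.7 q1,q6 [-0.2737  1.1505]
```

>>> move_arm(claw=[4, 4, 4, 4, 4, 4, 4, 4, 4, 4], slide=[[-14.3, -45.8, -0.3], [-14.3, -45.8, -0.3], [-14.3, -45.8, -0.3], [-14.3, -45.8, -0.3], [-14.3, -45.8, -0.3], [-14.3, -45.8, -0.3], [-14.3, -45.8, -0.3], [-14.3, -45.8, -0.3], [-14.3, -45.8, -0.3], [-14.3, -45.8, -0.3]], twist=[[0, 0, -39.7], [0, 0, -39.7], [0, 0, -39.7], [0, 0, -39.7], [0, 0, -39.7], [0, 0, -39.7], [0, 0, -39.7], [0, 0, -39.7], [0, 0, -39.7], [0, 0, -39.7]])

```text
time: 48.65
tool_pos: [0.4965, 0.306, 0.1899]
ee_rot: [0.913, 0.408, -0.002, 0.0]
wrist_force: [0.5, -0.6, -2.5]
grip_width: 0.574
grip_force: 55.1
```

Run:
```python
from h import *
for i in range(6): snap("scene")
for i in range(2): plan(497,307.6,103,-41.8);snap("scene")
```

```text
t 48.95 pos [497.877  305.7575 191.6382] psi -42.0 tilt [-0.0003 -0.0002 -1.    ] -> slide [ 0.08 -0.19  8.86] twist -0.2 q1,q6 [0.4307 1.1637]
t 49.0 pos [497.8541 305.9501 191.782 ] psi -42.0 tilt [-0.     -0.0001 -1.    ] -> slide [ 0.07 -0.17  8.88] twist -0.2 q1,q6 [0.431  1.1638]
```

>>> move_arm(claw=[4, 4, 4, 4, 4, 4, 4, 4, 4], slide=[[0.06, -0.14, 4], [0.06, -0.14, 7], [0.06, -0.14, 8.2], [0.06, -0.14, 8.7], [0.06, -0.14, 8.8], [0.06, -0.14, 8.8], [0.06, -0.14, 8.8], [0.06, -0.14, 8.8], [0.06, -0.14, 8.8]], twist=[[0, 0, -0.2], [0, 0, -0.2], [0, 0, -0.2], [0, 0, -0.2], [0, 0, -0.2], [0, 0, -0.2], [0, 0, -0.2], [0, 0, -0.2], [0, 0, -0.2]])

```text
time: 50.18
tool_pos: [0.4968, 0.3082, 0.104]
ee_rot: [0.912, 0.409, 0.0, 0.0]
wrist_force: [-0.2, 0.5, -2.2]
grip_width: 0.576
grip_force: 55.1
```

Run:
```python
from h import *
for i in range(3): plan(497,307.6,101,-41.8);snap("scene")
```

```text
t 50.175 pos [496.8037 308.2085 104.0295] psi -41.7 tilt [ 0.0003  0.0001 -1.    ] -> slide [-0.03  0.06  0.3 ] twist 0.1 q1,q6 [0.4353 1.163 ]
t 50.225 pos [496.7595 308.1555 103.9306] psi -41.7 tilt [ 0.0002  0.     -1.    ] -> slide [-0.03  0.05  0.29] twist 0.1 q1,q6 [0.4352 1.163 ]
t 50.275 pos [496.7126 308.1449 103.8414] psi -41.7 tilt [ 0.  0. -1.] -> slide [-0.02  0.06  0.28] twist 0.1 q1,q6 [0.4352 1.163 ]
```

>>> move_arm(claw=[4, 4, 4, 8.5, 8.5, 8.5, 8.5, 8.5, 8.5, 8.5], slide=[[0, 0.03, 0.15], [0, 0.03, 0.28], [0, 0.03, 0.28], [0, 0.03, 0.2], [0, 0.03, 0.1], [0, 0, -0.5], [0, 0, -5], [0, 0, -10], [-6, 0, -15], [-12, 0, -15]], twist=[[0, 0, 0], [0, 0, 0], [0, 0, 0], [0, 0, 0], [0, 0, 0], [0, 0, 0], [0, 0, 0], [0, 0, 0], [0, 0, 0], [0, 0, 0]])

```text
time: 51.58
tool_pos: [0.4258, 0.2265, 0.2576]
ee_rot: [0.912, 0.41, 0.005, 0.001]
wrist_force: [-1.0, -0.9, 0.9]
grip_width: 0.995
grip_force: 0.0
```

Run:
```python
from h import *
for i in range(6): im,c=snap("wrist","pics/w15.png")
for t in trays(im,c,"g",.128): print(*t)
for b in blobs(im,c,"g",.092): print("b92",*b)
im,c=snap("scene","pics/s15.png"); cv2.imwrite("pics/c15.png",cv2.resize(im[170:330,160:480],None,fx=2.5,fy=2.5,interpolation=cv2.INTER_CUBIC))
```

```text
b92 [267. 351.] [299.6104 162.9649] [28.0395  9.6577] -22.067184448242188
b92 [233. 278.] [329.278  236.7836] [28.3796  9.5087] -22.246200561523438
b92 [234. 265.] [338.5332 244.8509] [32.2294  4.3433] -22.55268096923828
b92 [322. 144.] [464.9609 270.6683] [37.7481 13.1492] -41.704811096191406
```

View pics/c15.png

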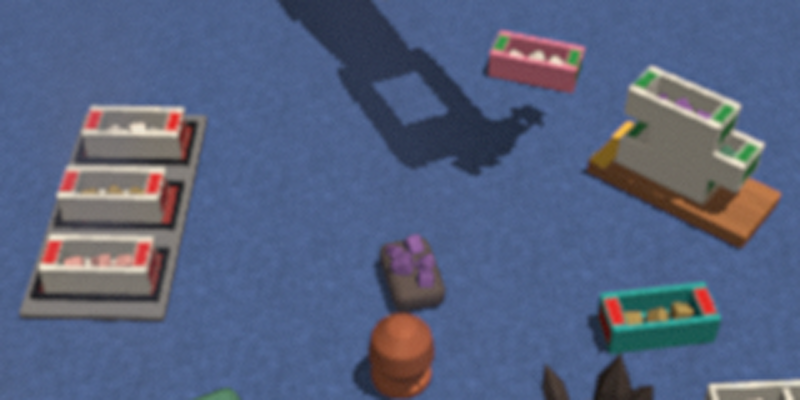

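View pics/w15.png

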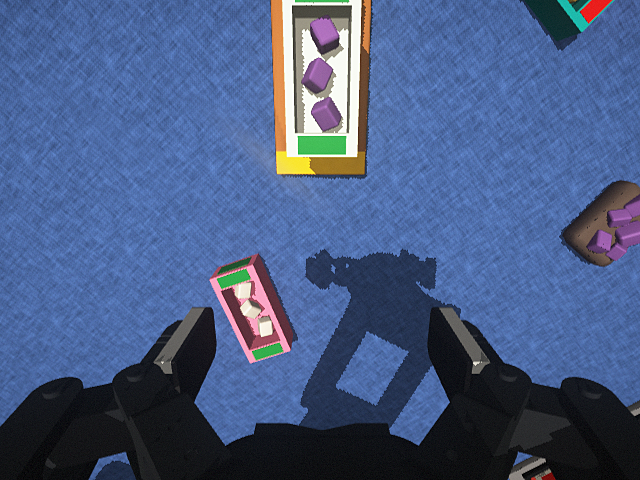

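The scene crop shows three red trays in their nests at (130,130), (112,195) and (97,265). The green zigzag of three stands on the riser at (690,125), and the geode, egg and decoys look unmoved. The wrist view shows the top tray square on the stack.

```bash
python3 -c "
from station import workorder; print(workorder.job_done())"
```

```text
the job is handed in; nothing more can be done
None
```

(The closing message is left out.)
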